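# Set the polariser of the glass-inspection light box

### The arm

A 7-joint arm with a two-finger parallel gripper is mounted at the origin on the work surface. World frame = base frame: x ahead of the robot, y to its left, z up, the work surface at z = 0. Lengths are in m, angles in rad, forces in N, time in s.
With the tool pointing down it reaches from about 0.425 to 0.925 m from the base axis. Payload 6.8 kg.
Tool frame: the origin (TCP) lies on the centre line of the jaws, within the pads' length; the fingertips stand 25 mm ahead of it and the grasp point (between the pads) lies 6 mm ahead of it (env.tcp_to_tips is the distance from the TCP to the fingertips, in m); z points along the fingers, y is the line along which they close (so a half turn about z gives the same grasp; the last joint's range is limited). The gripper opens to 85 mm and grips with 20 to 120 N. Pads are 22 mm wide; open, the fingers measure 114 mm over their backs; the gripper's body (76 mm by 85 mm) begins 54 mm behind the grasp point. The pads swing forward as they close: fully open they stand 13 mm farther back than shut.
Start: joints at [1.222, 0.477, 0.022, 1.555, -0.011, 1.109, -0.083], TCP at [0.161, -0.656, 0.232] pointing down, gripper open.
Joint ranges: [-2.96, 2.96], [-0.34, 2.1], [-1.41, 1.46], [0.24, 2.44], [-1.37, 4.51], [0.17, 1.92], [-2.96, 2.96]. Speed limits (rad/s): [2.39, 2.39, 3.14, 3.14, 3.14, 3.14, 3.14].

### API

Orientations are given as a rotation vector (axis times angle).
In Python, from workcell import env gives the robot as it stands.
- The arm moves only by the tool jog_arm, never from a script. Its argument "targets" is text: rows parted by semicolons, each of 7 numbers parted by spaces: the closure, from -1 (fully open) to 1 (shut), then the shift along the tool's x, y, z each as a share of 150 mm, from -1 to 1, then the turn, a rotation vector about the tool's x, y, z each as a share of 10 degrees, from -1 to 1. A call has 1 to 8 rows; each row shifts and turns the commanded pose from where the row before left it, along the tool's axes as they then stand; what a row does not reach is not made up. A row lasts 1/8 s, in which the tool goes at most 62.5 mm and 10.7 degrees, less where a joint would pass 70% of its speed; a pose out of reach is approached as far as the arm can. A call with a number of a shift or a turn outside -1 to 1 is refused whole. A call with a gripper value outside its range is refused whole. The fingers move at their own pace and stop on an object; "grip_force" is the grip in N (left out, the last holds). Time passes only in rows, so rows that do not move let the fingers close. It gives the time, the measured TCP pose, the force, the opening and the grip force at its end, in the units of the state.
- env.get_state(): the state, without advancing time (a new reading comes with each control period).
- env.snapshot(name): name is "scene" or "top" or "wrist"; returns (picture, depth): 400x640x3 uint8, red, green, blue; 400x640 float32, m along the optical axis (not along the pixel's ray), 0 where there is no reading.
- env.calibration(name): a dict with "mtx" (3x3 intrinsics, pixels), "origin" and "orientation" of the camera in the world. Camera axes: x right, y down, z forward; pixel columns grow to the right and rows downward; lengths in m; the calibration is good to about 2 mm. A picture is of the moment at which its call begins: read the wrist's pose just before it. calibration takes no time and is no camera call; for the wrist camera it gives the pose at the moment of the call.
- env.close_job(): hands the job in; it is judged then, once.
The state is a dict: "time_s": time; "qpos": joint angles; "qd": joint speeds; "joint_efforts": joint torques, N m; "eef_pos": TCP position; "tcp_rot": TCP orientation; "contact_force": force on the tool from outside, world axes, zero at the start; "moment": the same for the moment, N m; "grip_width": finger opening in m; "finger_force": force on a finger pad.
Only numpy, scipy, OpenCV 4.12 (cv2) and the standard library are available. Lean on these libraries where they do the work, as an engineer would, in place of code of your own. Each camera call takes 0.05 s, during which the arm holds its last target. There are 200 camera calls.

### The job

Gently push the lever of the polariser ring round, with the fingertips against its upright tab and without gripping it, until the ring's pointer stands at the one long mark of the scale. Once the pointer is on the mark, press the lamp button on the light box fully down and let it come up again, leaving the pointer on the mark. Leave the bottle, flask, jar and vial standing where they are.

Things in the scene. Friction and masses are not known exactly. Their poses are not given: they have to be found in the camera images.
- lightbox: Grey light box, fixed to the bench, 250 x 360 mm (its x, y) and 60 mm high. Origin: centre of its underside, on the bench; z up. The polariser ring lies on its top about the same centre; the lamp button is on its top at (20, 150) mm.
- ring_centre (a point): Point on the polariser's vertical turning axis, at the level of the light box's top (60 mm above the bench). Fixed to the light box.
- polariser: Flat black ring with a dark window, 132 mm across, top 16 mm above the light box's top; turns about its vertical axis up to 1.1 rad either way from the light box's x direction, to hard stops. Origin on the axis at the light box's top; its x axis points along the pointer, -x along the lever. Stiff (about 2 N at the tab moves it); stays where it is left. Pushing with over 20 N is too rough.
- lever_tab (a point): Centre of the top of the lever's black upright flat tab: 28 mm long along the lever, 8 mm thick, 32 mm tall, centred 125 mm from the axis; its top is 48 mm above the light box's top. It stands on the lever, a steel bar 12 mm wide reaching from the ring to 139 mm from the axis, underside 10 mm and top 16 mm above the light box's top. Moves with the ring.
- pointer_tip (a point): Tip of the pointer, a thin black needle opposite the lever: 86 mm from the axis, 6 mm above the light box's top. Moves with the ring.
- scale: Round white scale plate under the ring, 226 mm across, 2 mm thick, fixed on the light box; how it is turned differs each time. Black radial marks every 10 degrees over 120 degrees: twelve short (7 mm long, 2 mm wide) and, in the middle, one long (21 mm, 4.5 mm wide), all beginning 89 mm from the axis. Origin on the axis; x axis along the long mark.
- long_mark (a point): Point on the scale plate just inside the inner end of the long mark, 86 mm from the axis: where the pointer's tip belongs (seen from above).
- lamp_button (a joint): Travel of the lamp button, in m: 0 up, 0.006 fully down. Spring loaded, 4 N when fully down; springs back when released.
- lamp_button_top (a point): Centre of the top of the round black lamp button, 26 mm in diameter, in a grey housing on the light box; pressed straight down.
- bottle: Amber bottle with yellow cap, 68 mm in diameter, 150 mm tall, standing loose on the bench beside the light box. Origin: centre of its underside.
- flask: Glass conical flask, 80 mm in diameter at the foot, 107 mm tall, loose on the bench. Origin: centre of its underside.
- jar: Small glass jar with white lid, 48 mm in diameter, 55 mm tall, loose on the bench. Origin: centre of its underside.
- vial: Glass vial with white cap, 24 mm in diameter, 45 mm tall, standing loose on the light box's top near a far corner. Origin: centre of its underside.
Mind the look-alikes: they are no part of the job. Leave any black or purple look-alike of the flask alone.

How it is judged:
On the way, in this order (a step that is already met when the one before it is completed fails the run):
1. the pointer has been brought to rest at the long mark, within 5 mm (horizontal distance between pointer_tip and long_mark below 0.005 m and angular speed of polariser below 0.05 rad/s), for 0.3 s.
2. the lamp button is pressed down (value of joint lamp_button above 0.0045 m), for 0.05 s.
At the end, for the whole second after the job is handed in: The pointer's tip rests within 5 mm (seen from above) of the long mark's point, the lamp button was pressed at least 4.5 mm and is up again, and bottle, flask, jar and vial stand upright within 15 mm of where they began (all of step 1 and value of joint lamp_button below 0.0015 m and distance of each of bottle, flask, jar, vial from where it was at the start of the episode below 0.015 m and angle between each of bottle, flask, jar, vial's own z axis and vertical below 0.1 rad); the robot touches nothing.
It fails at once if the lamp button is pressed while the pointer is off the mark (value of joint lamp_button above 0.003 m and not (horizontal distance between pointer_tip and long_mark below 0.005 m)).
It fails at once if the polariser is gripped or pushed roughly (over 20 N) (contact force between the fingers and polariser above 20 N).
It fails at once if the bottle, flask, jar or vial is moved over 15 mm, lifted or knocked over (distance of any of bottle, flask, jar, vial from where it was at the start of the episode above 0.015 m or angle between any of bottle, flask, jar, vial's own z axis and vertical above 0.3 rad).
It also fails if it takes over 58 s, if anything falls off the work surface, if the arm or the gripper's body presses on something with over 40 N, if the wrist force passes 120 N, or if a joint passes its speed limit or range.

## Working session

There is one attempt and no reset: what is moved stays moved. The work goes in short steps, Python scripts to look and compute and a tool call to move; the robot and the scene stay as the last step left them, time stands still between calls to the robot, and variables do not carry over. Pictures are saved under pics/ and viewed, at most 10 in all, crops included, and the job is handed in when it is done.

Besides the shell and the picture viewer there is one more tool, called after ">>>" as a command line: name --argument value ..., lists and objects as JSON in quotes. jog_arm: Moves the arm, as the interface text tells. Its arguments: {"type":"object","properties":{"targets":{"type":"string"},"grip_force":{"type":"number"}},"required":["targets"]}

```bash
mkdir -p pics
python3 - <<'E'
from workcell import env
import cv2,numpy as np
s=env.get_state();print(s['time_s'],s['eef_pos'],s['tcp_rot'])
for n in ['top','scene']:
    p,d=env.snapshot(n);np.savez(f'pics/{n}0.npz',p=p,d=d);cv2.imwrite(f'pics/{n}0.png',p[:,:,::-1])
    c=env.calibration(n);print(n,c)
E
```

```text
0.0 [ 0.16080364 -0.65494247  0.23050844] [-3.11701172e+00 -3.77170104e-01  5.72888755e-04]
top {'mtx': array([[508.54103642,   0.        , 327.77098331],
       [  0.        , 508.54103642, 193.28150442],
       [  0.        ,   0.        ,   1.        ]]), 'origin': array([0.50068606, 0.08050973, 1.47782767]), 'orientation': array([-2.20805525,  2.17302637, -0.05736742])}
scene {'mtx': array([[460.66702767,   0.        , 320.4913931 ],
       [  0.        , 460.66702767, 194.80142011],
       [  0.        ,   0.        ,   1.        ]]), 'origin': array([ 1.22778478, -0.47987564,  0.69213976]), 'orientation': array([-2.02579618, -0.89169862,  0.48216772])}
```

View pics/top0.png

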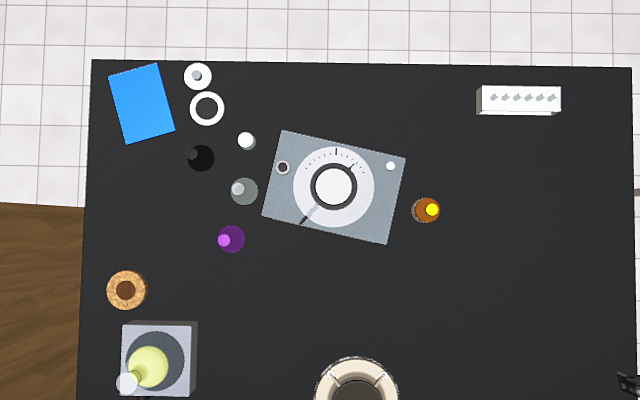

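View pics/scene0.png

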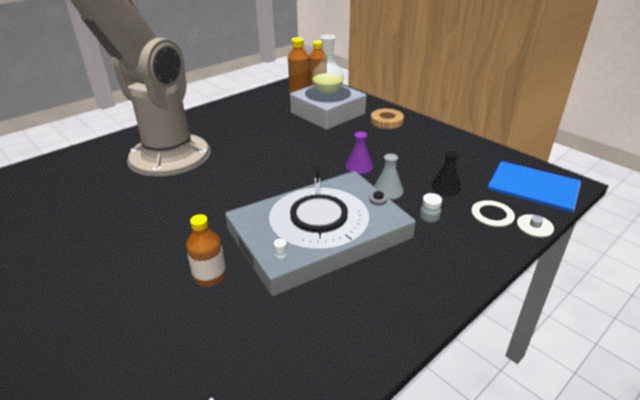

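The box centre is at about (334,187) in the top view, with the lever tab at about (303,222), the button at (283,167), the vial at (390,166) and the bottle at (427,210). The glass flask is at (243,190) and the jar at (246,140). Look-alikes are the black flask at (200,157) and the purple one at (231,239). The white rings at (207,108) and (198,76) and the cork ring at (126,290) could be taken for the polariser. I choose the black ring on the grey box and check it in a crop.

```bash
cat > h.py <<'E'
import numpy as np
from scipy.spatial.transform import Rotation as R
def ray(c,uv,z):
    d=R.from_rotvec(c['orientation']).apply(np.linalg.solve(c['mtx'],[uv[0],uv[1],1.]))
    o=np.array(c['origin']);return o+d*(z-o[2])/d[2]
def deproj(c,uv,d):
    return np.array(c['origin'])+R.from_rotvec(c['orientation']).apply(np.linalg.solve(c['mtx'],[uv[0],uv[1],1.])*d)
E
python3 - <<'E'
from workcell import env
from h import *
import cv2
f=np.load('pics/top0.npz');p,d=f['p'],f['d'];c=env.calibration('top')
cv2.imwrite('pics/topcrop.png',cv2.resize(p[120:255,255:445,::-1],None,fx=4,fy=4,interpolation=cv2.INTER_CUBIC))
for n,uv,z in [('c1',(281,130),.06),('c2',(405,157),.06),('c3',(387,244),.06),('c4',(262,215),.06),('button',(283,167),.07),('vial',(390,166),.105),('bottle',(432,210),.15),('ringc',(334,187),.076),('flask',(238,188),.107),('jar',(246,140),.055)]:
    print(n,ray(c,uv,z).round(3),deproj(c,uv,d[uv[1],uv[0]]).round(3))
E
```

```text
c1 [0.757 0.222 0.06 ] [ 0.768  0.228 -0.002]
c2 [ 0.686 -0.128  0.06 ] [ 0.693 -0.135  0.006]
c3 [ 0.443 -0.079  0.06 ] [ 0.44  -0.086  0.002]
c4 [0.517 0.27  0.06 ] [0.517 0.269 0.061]
button [0.652 0.213 0.07 ] [0.65  0.211 0.086]
vial [ 0.655 -0.08   0.105] [ 0.655 -0.08   0.107]
bottle [ 0.537 -0.186  0.15 ] [ 0.536 -0.184  0.158]
ringc [0.598 0.07  0.076] [0.598 0.07  0.078]
flask [0.589 0.33  0.107] [0.589 0.33  0.107]
jar [0.728 0.32  0.055] [0.728 0.32  0.057]
```

View pics/topcrop.png

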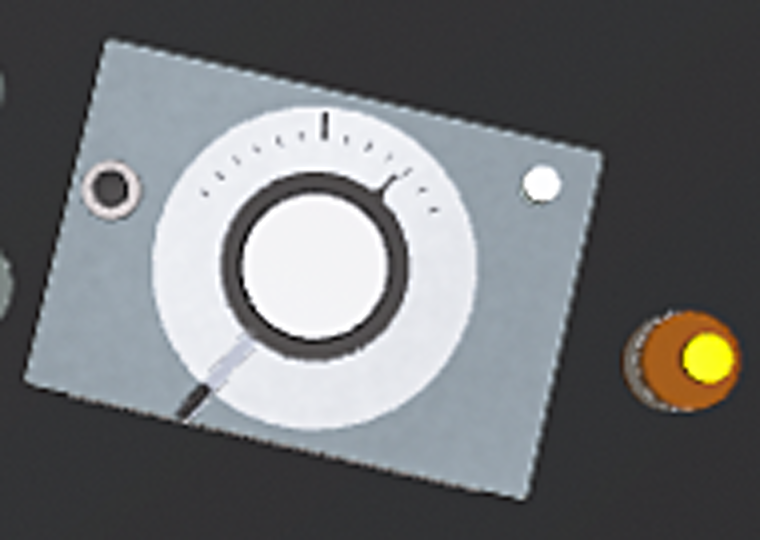

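The crop confirms the polariser: black ring centred at crop (315,267), long mark at (325,125), pointer at (390,182), tab at (195,402). The tab has to go counter-clockwise (towards -y), pushed from its +y side.

Run:
```python
from workcell import env
from h import *
import cv2
f=np.load('pics/top0.npz');p,d=f['p'],f['d'];c=env.calibration('top')
g=p.min(2)
def full(u,v): return (255+u/4-.375,120+v/4-.375)
m=(g>205).astype(np.uint8);cs,_=cv2.findContours(m[120:255,255:445],cv2.RETR_EXTERNAL,cv2.CHAIN_APPROX_NONE)
k=max(cs,key=cv2.contourArea)
k=cv2.convexHull(k)
e=cv2.fitEllipse(k.astype(np.float32));pc=np.array(e[0])+[255,120];print('plate',e,pc)
C=ray(c,pc,.062);print('C',C)
# box
m=(g>90).astype(np.uint8);cs,_=cv2.findContours(m[110:260,250:410],cv2.RETR_EXTERNAL,cv2.CHAIN_APPROX_NONE)
k=max(cs,key=cv2.contourArea);r=cv2.minAreaRect(k);b=cv2.boxPoints(r)+[250,110]
B=np.array([ray(c,q,.06)[:2] for q in b]);print('box',B.round(4),B.mean(0))
w=lambda pts,z:np.array([ray(c,full(*q),z) for q in pts])
for n,q,z in [('mark in',(325,138),.062),('mark out',(325,113),.062),('pointer',(393,179),.066),('tabA',(184,414),.108),('tabB',(208,390),.108),('btn',(110,187),.075)]:
    P=ray(c,full(*q),z);v=P[:2]-C[:2];print(n,P.round(4),'r',np.hypot(*v).round(4),'ang',np.degrees(np.arctan2(v[1],v[0])).round(1))
for q in [(184,414),(192,405),(110,187)]:
    u=np.round(full(*q)).astype(int);print(deproj(c,u,d[u[1],u[0]]).round(3))
s=env.get_state();print(R.from_rotvec(s['tcp_rot']).as_matrix().round(3))
```

```text
plate ((78.13067626953125, 66.39170837402344), (80.2368392944336, 80.54246520996094), 82.9490737915039) [333.13067627 186.39170837]
C [0.60040335 0.07256685 0.062     ]
box [[ 0.515   0.2743]
 [ 0.7613  0.2225]
 [ 0.6835 -0.1317]
 [ 0.439  -0.0768]] [0.59968578 0.07206366]
mark in [0.6911 0.0663 0.062 ] r 0.0909 ang -4.0
mark out [0.7087 0.0666 0.062 ] r 0.1085 ang -3.2
pointer [0.6625 0.0185 0.066 ] r 0.0824 ang -41.0
tabA [0.4968 0.1587 0.108 ] r 0.1348 ang 140.3
tabB [0.5131 0.1429 0.108 ] r 0.1121 ang 141.1
btn [0.6529 0.2149 0.075 ] r 0.1517 ang 69.8
[0.497 0.157 0.115]
[0.503 0.152 0.108]
[0.654 0.215 0.078]
[[ 0.971  0.238 -0.   ]
 [ 0.238 -0.971  0.002]
 [-0.    -0.002 -1.   ]]
```

```bash
cat >> h.py <<'E'
def plan(s,wps,maxd=.052,maxa=9.,clo=1,start=None):
    """rows from the pose through waypoints (x,y,z,direction of tool y in deg), tool kept pointing down"""
    P=np.array(s['eef_pos']);Rm=R.from_rotvec(s['tcp_rot']);out=[]
    for x,y,z,a in wps:
        a=np.radians(a);T=R.from_matrix(np.c_[[-np.sin(a),np.cos(a),0],[np.cos(a),np.sin(a),0],[0,0,-1]] if 0 else np.column_stack([np.cross([np.cos(a),np.sin(a),0],[0,0,-1]),[np.cos(a),np.sin(a),0],[0,0,-1]]))
        G=np.array([x,y,z])
        rv=(Rm.inv()*T).as_rotvec()
        n=max(1,int(np.ceil(max(np.linalg.norm(G-P)/maxd,np.degrees(np.linalg.norm(rv))/maxa)-1e-3)))
        for i in range(n):
            st=np.round(Rm.inv().apply((G-P)/(n-i))/.15,2)+0.
            tr=np.round(np.degrees((Rm.inv()*T).as_rotvec())/(n-i)/10,2)+0.
            out.append(' '.join(f'{v:g}' for v in [clo,*st,*tr]))
            P=P+Rm.apply(st*.15);Rm=Rm*R.from_rotvec(np.radians(tr*10))
    for i in range(0,len(out),8): print('; '.join(out[i:i+8]))
    print('end',P.round(4))
E
python3 -c "
from workcell import env
from h import *
plan(env.get_state(),[(.5,-.2,.24,-13),(.54,.192,.2,50.5)])"
```

```text
1 0.27 -0.22 -0.01 0 0 -0.57; 1 0.29 -0.19 0 0 0 -0.58; 1 0.3 -0.16 -0.01 0 0 -0.57; 1 0.32 -0.13 0 0 0 -0.58; 1 0.33 -0.1 -0.01 0 0 -0.57; 1 0.34 -0.07 0 0 0 -0.58; 1 0.34 -0.03 -0.01 0 0 -0.57; 1 0.34 0 0 0 0 -0.58
1 0.34 0.04 -0.01 0 0 -0.57; 1 0.34 0.07 0 0 0 -0.58; 1 0.32 0.11 -0.01 -0.01 -0.01 -0.57; 1 0.33 -0.04 0.03 0 0 -0.79; 1 0.33 0 0.03 0 0 -0.79; 1 0.32 0.05 0.03 0 0 -0.8; 1 0.31 0.09 0.04 0 0 -0.79; 1 0.3 0.14 0.03 0 0 -0.8
1 0.28 0.18 0.04 0 0 -0.79; 1 0.25 0.21 0.03 0 0 -0.8; 1 0.22 0.25 0.04 0 0.01 -0.79
end [0.5397 0.1927 0.1995]
```

>>> jog_arm --targets "1 0.27 -0.22 -0.01 0 0 -0.57; 1 0.29 -0.19 0 0 0 -0.58; 1 0.3 -0.16 -0.01 0 0 -0.57; 1 0.32 -0.13 0 0 0 -0.58; 1 0.33 -0.1 -0.01 0 0 -0.57; 1 0.34 -0.07 0 0 0 -0.58; 1 0.34 -0.03 -0.01 0 0 -0.57; 1 0.34 0 0 0 0 -0.58" --grip_force 20

```text
time_s: 1.1
eef_pos: [0.4078, -0.3224, 0.2374]
tcp_rot: [-2.721, -1.57, 0.0]
contact_force: [0.5, -0.1, -0.2]
grip_width: -0.0
finger_force: 0.0
```

>>> jog_arm --targets "1 0.34 0.04 -0.01 0 0 -0.57; 1 0.34 0.07 0 0 0 -0.58; 1 0.32 0.11 -0.01 -0.01 -0.01 -0.57; 1 0.33 -0.04 0.03 0 0 -0.79; 1 0.33 0 0.03 0 0 -0.79; 1 0.32 0.05 0.03 0 0 -0.8; 1 0.31 0.09 0.04 0 0 -0.79; 1 0.3 0.14 0.03 0 0 -0.8"

```text
time_s: 2.1
eef_pos: [0.5243, 0.0453, 0.2156]
tcp_rot: [1.642, 2.676, -0.003]
contact_force: [-0.0, -0.1, 0.1]
grip_width: 0.0001
finger_force: 0.0
```

>>> jog_arm --targets "1 0.28 0.18 0.04 0 0 -0.79; 1 0.25 0.21 0.03 0 0 -0.8; 1 0.22 0.25 0.04 0 0.01 -0.79; 1 0 0 0 0 0 0; 1 0 0 0 0 0 0"

```text
time_s: 2.72
eef_pos: [0.5396, 0.1913, 0.1987]
tcp_rot: [-1.063, -2.956, 0.003]
contact_force: [-0.4, -0.9, -0.6]
grip_width: -0.0001
finger_force: 0.0
```

Run:
```python
from workcell import env
from h import *
import cv2
s=env.get_state();print(s['time_s'],s['eef_pos'],R.from_rotvec(s['tcp_rot']).as_matrix().round(3).tolist(),s['qpos'],s['contact_force'],s['grip_width'])
c=env.calibration('wrist');p,d=env.snapshot('wrist');np.savez('pics/w1.npz',p=p,d=d,**{k:np.array(v) for k,v in c.items()});cv2.imwrite('pics/w1.png',p[:,:,::-1]);print(c)
t=np.radians(50.5)
plan(s,[(.533,.186,.112,50.5)],maxd=.04)
```

```text
2.725 [0.53963743 0.19132639 0.19867132] [[-0.771, 0.637, -0.001], [0.637, 0.771, -0.002], [-0.0, -0.002, -1.0]] [ 0.13684952  0.44779887 -0.76049085  1.79862342  0.35484509  1.03868024
  0.12182104] [-0.43037275 -0.90334358 -0.59087124] -5.302121484887254e-05
{'mtx': array([[339.41452143,   0.        , 323.22909995],
       [  0.        , 339.41452143, 198.6685894 ],
       [  0.        ,   0.        ,   1.        ]]), 'origin': array([0.47603399, 0.24304823, 0.34088304]), 'orientation': array([2.56962772, 1.21153619, 0.19565716])}
1 0 -0.02 0.19 0 0 0; 1 0.01 -0.02 0.19 -0.01 0 0; 1 0 -0.01 0.2 0 0 -0.01
end [0.5336 0.1864 0.1117]
```

View pics/w1.png

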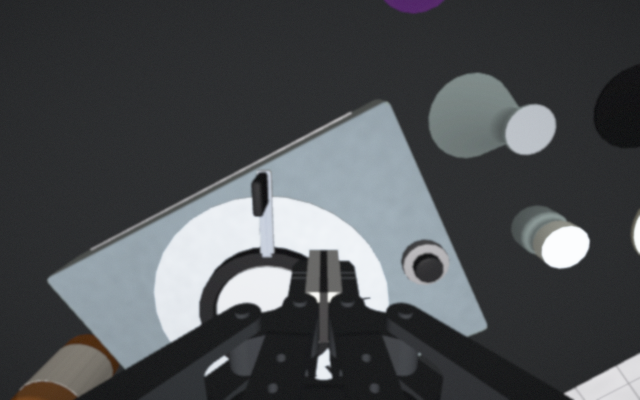

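The wrist view shows the tab at (262,195), left of the closed fingertips at (325,270), with the button at (428,263) and nothing in the way. I'll lower beside the tab.

>>> jog_arm --targets "1 0 -0.02 0.19 0 0 0; 1 0.01 -0.02 0.19 0 0 0; 1 0 -0.01 0.2 0 0 0; 1 0 0 0 0 0 0; 1 0 0 0 0 0 0"

```text
time_s: 3.4
eef_pos: [0.5347, 0.1867, 0.1133]
tcp_rot: [1.064, 2.955, -0.001]
contact_force: [0.0, 0.3, 0.6]
grip_width: 0.0002
finger_force: 0.0
```

Run:
```python
from workcell import env
from h import *
import cv2
s=env.get_state();print(s['eef_pos'],s['contact_force'])
p,d=env.snapshot('wrist');t,_=env.snapshot('top')
cv2.imwrite('pics/w2.png',np.vstack([cv2.resize(p[:,:,::-1],(480,300)),cv2.resize(t[120:255,255:445,::-1],(422,300),interpolation=cv2.INTER_CUBIC).copy() if 0 else cv2.copyMakeBorder(cv2.resize(t[120:255,255:445,::-1],(422,300),interpolation=cv2.INTER_CUBIC),0,0,0,58,0)]))
C=np.array([.6003,.0725])
w=[]
off=.012+.004   # finger half + tab half
for th in np.arange(140.5-4,171,5):
    a=np.radians(th);tan=np.array([-np.sin(a),np.cos(a)]);X=C+.125*np.array([np.cos(a),np.sin(a)])-off*tan
    w.append((*X,.111,th-90))
plan(s,w,maxd=.012)
```

```text
[0.53472815 0.1867053  0.11331778] [0.02274578 0.25985501 0.63405283]
1 0 -0.07 0.01 0 0 0.2; 1 0 -0.07 0.01 0 0.01 0.19; 1 0.01 -0.08 0 0 0 -0.5; 1 0 -0.07 0 0 0 -0.5; 1 0.01 -0.07 0 0 0 -0.5; 1 0 -0.08 0 0 0 -0.5; 1 0.01 -0.07 0 0 0 -0.5; 1 0.01 -0.07 0 0 0 -0.5
end [0.4821 0.1179 0.1103]
```

View pics/w2.png

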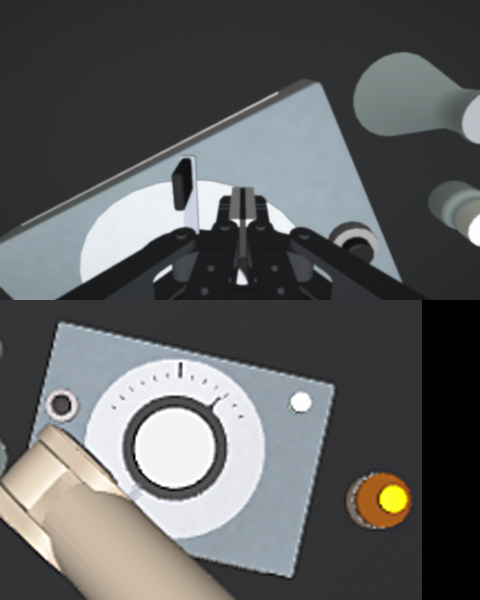

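The tab stands just left of the fingertips, which are level with it, and the top camera still sees the pointer and the mark. I'll push in small steps.

>>> jog_arm --targets "1 0 -0.04 0.01 0 0 0; 1 0 -0.03 0.01 0 0 0; 1 0 -0.03 0 0 0 0; 1 0 -0.03 0 0 0 0; 1 0 -0.03 0 0 0 0; 1 0 -0.03 0 0 0 0; 1 0 -0.03 0 0 0 -0.2; 1 0 -0.03 0 0 0 -0.2"

```text
time_s: 4.5
eef_pos: [0.51, 0.158, 0.1092]
tcp_rot: [0.954, 2.993, -0.002]
contact_force: [-0.1, 0.2, -0.0]
grip_width: 0.0001
finger_force: 0.0
```

```bash
cat >> h.py <<'E'
def pointer(env,z=.066,C=(.6003,.0725)):
    """pointer angle (deg) from the top picture: dark pixels at 72-84 mm from the axis"""
    p,d=env.snapshot('top');c=env.calibration('top');g=p.min(2).astype(float)
    v,u=np.mgrid[120:255,255:445];o=np.array(c['origin'])
    D=R.from_rotvec(c['orientation']).apply(np.column_stack([u.ravel(),v.ravel(),np.ones(u.size)])@np.linalg.inv(c['mtx']).T)
    X=o+D*((z-o[2])/D[:,2])[:,None];r=X[:,:2]-C;rad=np.hypot(*r.T);a=np.degrees(np.arctan2(r[:,1],r[:,0]))
    G=g[120:255,255:445].ravel()
    def cen(lo,hi):
        k=(rad>lo)&(rad<hi)&(abs(a)<75);w=np.clip(205-G[k],0,None);A=a[k]
        m=A[w.argmax()];j=abs(A-m)<6;return (w[j]*A[j]).sum()/w[j].sum(),w.max()
    return cen(.072,.084),cen(.099,.108)
def push(s,th0,th1,off,step=2.5,**k):
    C=np.array([.6003,.0725]);w=[]
    for th in np.arange(th0,th1+.01,step):
        a=np.radians(th);t=np.array([-np.sin(a),np.cos(a)]);X=C+.125*np.array([np.cos(a),np.sin(a)])-off*t
        w.append((*X,.111,th-90))
    plan(s,w,**k)
E
python3 - <<'E'
from workcell import env
from h import *
s=env.get_state();print(s['time_s'],s['eef_pos'],s['contact_force'])
q=s['eef_pos'][:2]-np.array([.6003,.0725]);print(np.hypot(*q),np.degrees(np.arctan2(q[1],q[0])))
print(pointer(env))
E
```

```text
4.5 [0.50996275 0.15795596 0.10923892] [-0.06935863  0.23446926 -0.01908342]
0.12435248368377848 136.59053752659443
((np.float64(-40.28583715745646), np.float64(132.0)), (np.float64(-3.186452696578315), np.float64(160.0)))
```

Run:
```python
from workcell import env
from h import *
import cv2
print(env.get_state()['contact_force'],env.tcp_to_tips)
p,d=env.snapshot('wrist')
cv2.imwrite('pics/w3.png',cv2.resize(p[150:350,200:440,::-1],None,fx=3,fy=3,interpolation=cv2.INTER_CUBIC))
```

```text
[-0.4389198  -0.30025237  0.24893032] 0.025
```

View pics/w3.png

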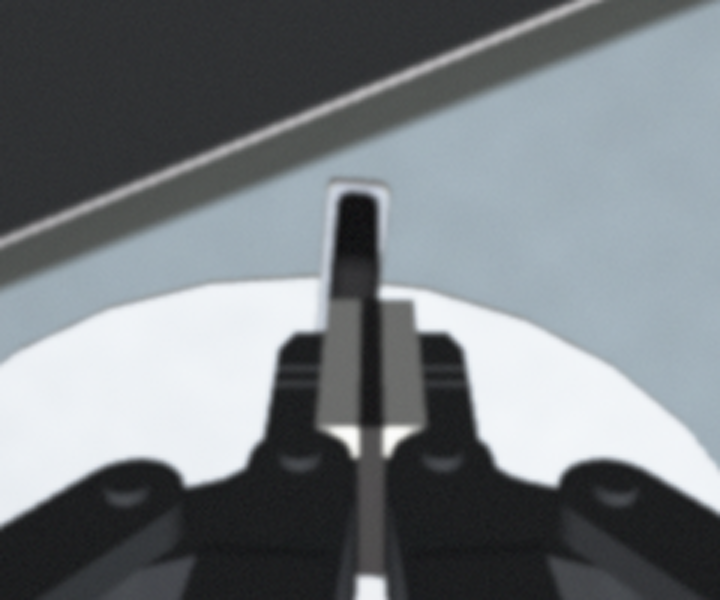

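Run:
```python
from workcell import env
from h import *
s=env.get_state();P=s['eef_pos'];Rm=R.from_rotvec(s['tcp_rot'])
c=env.calibration('wrist');p,d=env.snapshot('wrist')
C=np.array([.6003,.0725,0])
for n,q in [('tip',(340,310)),('tip2',(400,310)),('tipup',(340,410)),('pad side',(300,350)),('tabtop',(355,285)),('tabtop2',(355,270)),('face',(355,240)),('facebase',(355,200)),('lever end',(360,186)),('inner lever',(326,300)),('plate',(200,330))]:
    u=int(200+q[0]/3),int(150+q[1]/3);X=deproj(c,u,d[u[1],u[0]]);r=X-C
    print(n,u,X.round(4),'tool',Rm.inv().apply(X-P).round(4),'r,th',np.hypot(*r[:2]).round(4),np.degrees(np.arctan2(r[1],r[0])).round(1))
```

```text
tip (313, 253) [0.4977 0.1596 0.1162] tool [ 0.0111 -0.0054 -0.0071] r,th 0.1346 139.7
tip2 (333, 253) [0.5022 0.1672 0.1175] tool [ 0.0118  0.0034 -0.0084] r,th 0.1363 136.0
tipup (313, 286) [0.4979 0.1604 0.1426] tool [ 0.0114 -0.0047 -0.0335] r,th 0.135 139.4
pad side (300, 266) [0.4979 0.1526 0.1201] tool [ 0.0068 -0.011  -0.011 ] r,th 0.13 142.0
tabtop (318, 245) [0.4992 0.1611 0.1075] tool [ 0.0108 -0.0033  0.0016] r,th 0.1345 138.8
tabtop2 (318, 240) [0.4967 0.1629 0.1084] tool [ 0.0138 -0.0033  0.0007] r,th 0.1374 138.9
face (318, 230) [0.4956 0.1635 0.1   ] tool [ 0.0151 -0.0034  0.0091] r,th 0.1388 139.0
facebase (318, 216) [0.4951 0.1636 0.0826] tool [ 0.0155 -0.0037  0.0265] r,th 0.1392 139.1
lever end (320, 212) [0.4958 0.1642 0.076 ] tool [ 0.0153 -0.0027  0.0331] r,th 0.139 138.7
inner lever (308, 250) [0.5109 0.145  0.0758] tool [-0.0081 -0.0096  0.0334] r,th 0.1151 141.0
plate (266, 260) [0.5065 0.1149 0.0623] tool [-0.022  -0.0367  0.0469] r,th 0.1029 155.7
```

Run:
```python
from workcell import env
from h import *
import cv2
s=env.get_state();P=s['eef_pos'];c=env.calibration('scene');Ri=R.from_rotvec(c['orientation']).inv()
p,d=env.snapshot('scene');p=p[:,:,::-1].copy()
for q in [P,P-[0,0,.025]]:
    x=c['mtx']@Ri.apply(q-c['origin']);print((x[:2]/x[2]).round(1),x[2],end=' ')
    u,v=(x[:2]/x[2]).astype(int);print(d[v,u])
cv2.imwrite('pics/s2.png',cv2.resize(p[100:250,220:420],None,fx=4,fy=4,interpolation=cv2.INTER_CUBIC))
```

```text
[318.9 169.2] 1.121494879279322 1.1066804
[319.  177.9] 1.1356369421265984 1.2950162
```

View pics/s2.png

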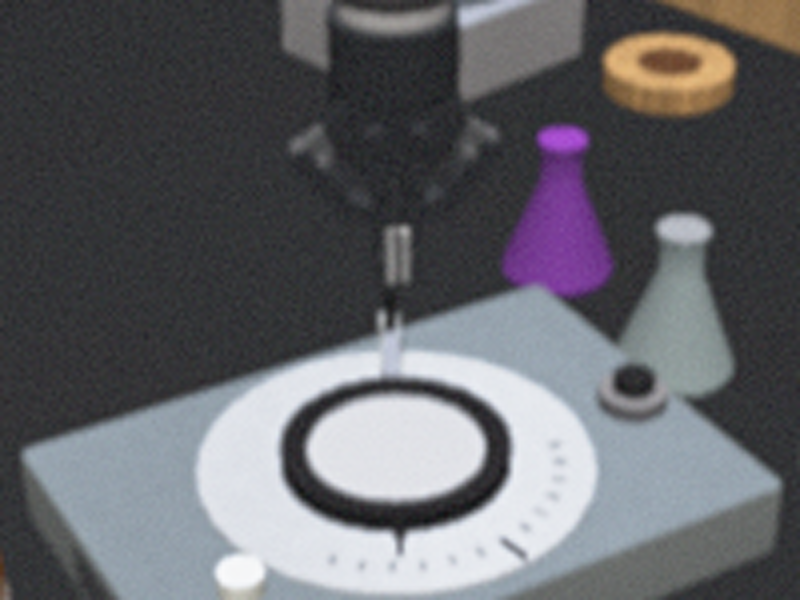

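The view shows the fingertips at crop (398,285) standing on or just above the tab's top (390,300). By both cameras the tips lie about at the TCP's level, not 25 mm ahead. I'll lift, back off and go lower by what the cameras show.

>>> jog_arm --targets "1 0 0 -0.1 0 0 0; 1 0 0.1 0 0 0 0; 1 0 0.07 0 0 0 0; 1 0 0 0.12 0 0 0; 1 0 0 0.1 0 0 0; 1 0 0 0.03 0 0 0; 1 0 0 0 0 0 0; 1 0 0 0 0 0 0"

```text
time_s: 5.7
eef_pos: [0.5252, 0.179, 0.087]
tcp_rot: [0.958, 2.991, -0.001]
contact_force: [0.5, 0.1, 0.4]
grip_width: -0.0004
finger_force: 0.0
```

Run:
```python
from workcell import env
from h import *
import cv2
s=env.get_state();P=s['eef_pos'];print(s['time_s'],P,s['contact_force']);Rm=R.from_rotvec(s['tcp_rot'])
c=env.calibration('wrist');p,d=env.snapshot('wrist')
for u in [(313,253),(313,256),(333,253)]+[(x,y) for y in (240,225) for x in (290,295,300,305,310,315)]:
    X=deproj(c,u,d[u[1],u[0]]);print(u,X.round(4),Rm.inv().apply(X-P).round(4))
print(pointer(env))
cv2.imwrite('pics/w4.png',cv2.resize(p[150:350,200:440,::-1],None,fx=3,fy=3,interpolation=cv2.INTER_CUBIC))
```

```text
5.7 [0.52521784 0.17897824 0.08701685] [0.52915566 0.05040252 0.39933119]
(313, 253) [0.5127 0.1812 0.0947] [ 0.0115 -0.0054 -0.0077]
(313, 256) [0.513  0.1811 0.0968] [ 0.0111 -0.0054 -0.0098]
(333, 253) [0.5181 0.1883 0.0941] [ 0.0112  0.0034 -0.0071]
(290, 240) [0.5132 0.1641 0.0599] [ 0.0012 -0.0191  0.0271]
(295, 240) [0.5147 0.1663 0.06  ] [ 0.0012 -0.0164  0.027 ]
(300, 240) [0.5166 0.1683 0.0592] [ 0.0009 -0.0137  0.0278]
(305, 240) [0.5178 0.1709 0.0604] [ 0.0014 -0.0109  0.0267]
(310, 240) [0.5197 0.1728 0.0593] [ 0.0009 -0.0082  0.0277]
(315, 240) [0.5208 0.1755 0.0607] [ 0.0016 -0.0054  0.0263]
(290, 225) [0.5061 0.1694 0.0596] [ 0.01   -0.0189  0.0274]
(295, 225) [0.5073 0.172  0.0609] [ 0.0105 -0.0161  0.0261]
(300, 225) [0.5092 0.1738 0.0598] [ 0.0101 -0.0135  0.0272]
(305, 225) [0.5106 0.1762 0.0604] [ 0.0103 -0.0107  0.0266]
(310, 225) [0.5119 0.1786 0.0612] [ 0.0107 -0.008   0.0258]
(315, 225) [0.514  0.1804 0.0595] [ 0.0099 -0.0054  0.0275]
((np.float64(-40.29172570904235), np.float64(133.0)), (np.float64(-3.1870928217126675), np.float64(160.0)))
```

View pics/w4.png

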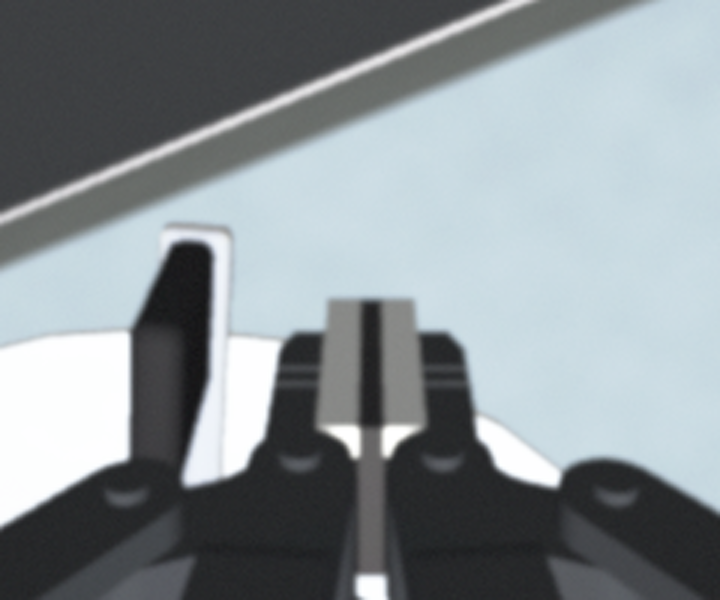

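The fingertips are now beside the tab and about 15 mm below its top, with roughly 18 mm of gap. Planning the push.

```bash
sed -i 's/,.111,th-90/,.082,th-90/' h.py
python3 - <<'E'
from workcell import env
from h import *
push(env.get_state(),137,150,.015,step=2,maxd=.0061)
E
```

```text
1 0 -0.03 0.01 0 0 0.25; 1 0 -0.02 0.01 0 0 0.25; 1 -0.01 -0.03 0.01 0 0.01 0.25; 1 0 -0.03 0 0 0 -0.2; 1 0.01 -0.03 0 0 0 -0.2; 1 0 -0.03 0 0 0 -0.2; 1 0 -0.03 0 0 0 -0.2; 1 0.01 -0.02 0 0 0 -0.2
1 0 -0.03 0 0 0 -0.2
end [0.501  0.1504 0.0827]
```

>>> jog_arm --targets "1 0 -0.03 0.01 0 0 0.2; 1 0 -0.02 0.01 0 0 0.2; 1 -0.01 -0.03 0.01 0 0 0.2; 1 0 -0.03 0 0 0 -0.1; 1 0.01 -0.03 0 0 0 -0.2; 1 0 -0.03 0 0 0 -0.2; 1 0 -0.03 0 0 0 -0.2; 1 0.01 -0.02 0 0 0 -0.2"

```text
time_s: 6.8
eef_pos: [0.5035, 0.1535, 0.0824]
tcp_rot: [0.876, 3.016, -0.001]
contact_force: [1.7, 0.9, 0.5]
grip_width: 0.0001
finger_force: 0.9
```

```bash
cat > st.py <<'E'
from workcell import env
from h import *
s=env.get_state();print(s['time_s'],s['eef_pos'],s['contact_force'])
q=s['eef_pos'][:2]-np.array([.6003,.0725]);th=np.degrees(np.arctan2(q[1],q[0]));a=pointer(env)
print(np.hypot(*q),th,a,'to go',a[1][0]-a[0][0],'off',.125*np.radians(180+a[0][0]-th))
E
python3 st.py; python3 -c "
from h import *
from workcell import env
push(env.get_state(),148,170,.015,step=2,maxd=.0061)"
```

```text
6.8 [0.50354035 0.15350811 0.08236835] [1.74982294 0.93060491 0.49119899]
0.1261932828717047 140.06360732247342 ((np.float64(-30.73428136892239), np.float64(126.0)), (np.float64(-3.184693766260257), np.float64(160.0))) to go 27.549587602662132 off 0.020075892558768415
1 0 -0.01 0 -0.01 0.01 -0.03; 1 0 -0.03 0 0 0 -0.2; 1 0.01 -0.03 0 0 0 -0.2; 1 0 -0.03 0 0 0 -0.2; 1 0 -0.03 0 0 0 -0.2; 1 0 -0.03 0 0 0 -0.2; 1 0.01 -0.03 0 0 0 -0.2; 1 0 -0.03 0 0 0 -0.2
1 0 -0.03 0 0 0 -0.2; 1 0.01 -0.03 0 0 0 -0.2; 1 0 -0.02 0 0 0 -0.2; 1 0 -0.03 0 0 0 -0.2
end [0.4802 0.1095 0.0822]
```

>>> jog_arm --targets "1 0 -0.03 0 0 0 -0.2; 1 0 -0.03 0 0 0 -0.2; 1 0.01 -0.03 0 0 0 -0.2; 1 0 -0.03 0 0 0 -0.2; 1 0 -0.03 0 0 0 -0.2; 1 0 -0.03 0 0 0 -0.2; 1 0.01 -0.03 0 0 0 -0.2; 1 0 -0.03 0 0 0 -0.2"

```text
time_s: 7.85
eef_pos: [0.485, 0.1224, 0.0823]
tcp_rot: [0.447, 3.11, -0.002]
contact_force: [-1.0, 2.6, -0.1]
grip_width: -0.0002
finger_force: 1.0
```

```bash
python3 st.py
```

```text
7.85 [0.48503793 0.12238503 0.0822543 ] [-1.00240808  2.55073789 -0.14106039]
0.1255940307709161 156.5972044380632 ((np.float64(-14.244878218430932), np.float64(110.0)), (np.float64(-3.1860344773901637), np.float64(160.0))) to go 11.058843741040768 off 0.01997947628370878
```

>>> jog_arm --targets "1 0 -0.03 0 0 0 -0.2; 1 0 -0.03 0 0 0 -0.2; 1 0.01 -0.03 0 0 0 -0.2; 1 0 -0.03 0 0 0 -0.2; 1 0 -0.02 0 0 0 -0.1; 1 0 0 0 0 0 0; 1 0 0 0 0 0 0"

```text
time_s: 8.78
eef_pos: [0.4791, 0.1021, 0.0822]
tcp_rot: [-0.206, -3.135, 0.003]
contact_force: [0.5, 0.5, 0.5]
grip_width: 0.0002
finger_force: 0.0
```

```bash
python3 st.py
```

```text
8.775 [0.47911669 0.10208224 0.08221769] [0.48594988 0.47014582 0.49785565]
0.1247417480904227 166.2817339011918 ((np.float64(-4.429436160619), np.float64(102.0)), (np.float64(-3.1843038411745512), np.float64(161.0))) to go 1.2451323194444486 off 0.020265083259902852
```

>>> jog_arm --targets "1 0 -0.01 0 0 0 0; 1 0 -0.01 0 0 0 0; 1 0 0 0 0 0 0; 1 0 0 0 0 0 0; 1 0 0 0 0 0 0"

```text
time_s: 9.45
eef_pos: [0.4788, 0.0997, 0.0823]
tcp_rot: [0.206, 3.135, -0.001]
contact_force: [0.8, 1.9, -0.7]
grip_width: 0.0
finger_force: 0.8
```

```bash
python3 st.py
```

```text
9.45 [0.47883826 0.09967494 0.08233413] [ 0.75439788  1.88252022 -0.66773308]
0.12446458200370648 167.38875570470998 ((np.float64(-3.1480951468223037), np.float64(105.0)), (np.float64(-3.186641118347495), np.float64(161.0))) to go -0.03854597152519146 off 0.02064538878100743
```

```bash
python3 -c "
from h import *
from workcell import env
s=env.get_state();x,y=s['eef_pos'][:2]
plan(s,[(x+.005,y+.035,.083,82),(x+.01,y+.04,.16,82),(.6527,.2148,.15,75)],maxd=.045)"
```

```text
1 0 0.24 0 0 0 0.05; 1 -0.02 0.02 -0.26 0 0 0; 1 -0.01 0.01 -0.26 0 0 0; 1 -0.2 0.13 0.01 0 0 0.14; 1 -0.2 0.14 0.01 0 0 0.14; 1 -0.2 0.14 0.02 0 0 0.14; 1 -0.19 0.14 0.01 0 0 0.14; 1 -0.19 0.15 0.02 0 0 0.14
end [0.6527 0.2149 0.1498]
```

>>> jog_arm --targets "1 0 0.1 0 0 0 0; 1 0 0.14 0 0 0 0; 1 -0.02 0.02 -0.26 0 0 0; 1 -0.01 0.01 -0.26 0 0 0; 1 0 0 0 0 0 0"

```text
time_s: 10.12
eef_pos: [0.4901, 0.1411, 0.1629]
tcp_rot: [0.204, 3.13, 0.001]
contact_force: [-0.9, -0.1, 0.1]
grip_width: -0.0
finger_force: 0.0
```

>>> jog_arm --targets "1 -0.2 0.14 0.01 0 0 0.2; 1 -0.2 0.14 0.01 0 0 0.1; 1 -0.2 0.14 0.02 0 0 0.1; 1 -0.19 0.14 0.01 0 0 0.1; 1 -0.19 0.15 0.02 0 0 0.1; 1 0 0 0 0 0 0; 1 0 0 0 0 0 0"

```text
time_s: 11.0
eef_pos: [0.6508, 0.2179, 0.1484]
tcp_rot: [-0.368, -3.118, 0.004]
contact_force: [1.3, -0.2, 0.4]
grip_width: -0.0
finger_force: 0.0
```

```bash
python3 st.py
python3 - <<'E'
from workcell import env
from h import *
import cv2
s=env.get_state();P=s['eef_pos'];Rm=R.from_rotvec(s['tcp_rot'])
c=env.calibration('wrist');p,d=env.snapshot('wrist');t,_=env.snapshot('top')
cv2.imwrite('pics/w5.png',np.hstack([cv2.resize(p[120:320,200:440,::-1],(480,400)),cv2.resize(t[130:230,280:380,::-1],(320,400)[:1]+(400,),interpolation=cv2.INTER_CUBIC)]))
plan(s,[(.6527,.2148,.1,75)],maxd=.03)
E
```

```text
11.0 [0.65080681 0.21785844 0.1484419 ] [ 1.29700454 -0.21063605  0.39017121]
0.15388311515465491 70.83950595040561 ((np.float64(44.705814931455116), np.float64(117.0)), (np.float64(-3.1870928217126675), np.float64(160.0))) to go -47.89290775316778 off 0.3356842124512794
1 -0.01 -0.01 0.16 -0.01 0 0.08; 1 -0.01 0 0.17 0 -0.01 0.07
end [0.6533 0.2153 0.0993]
```

View pics/w5.png

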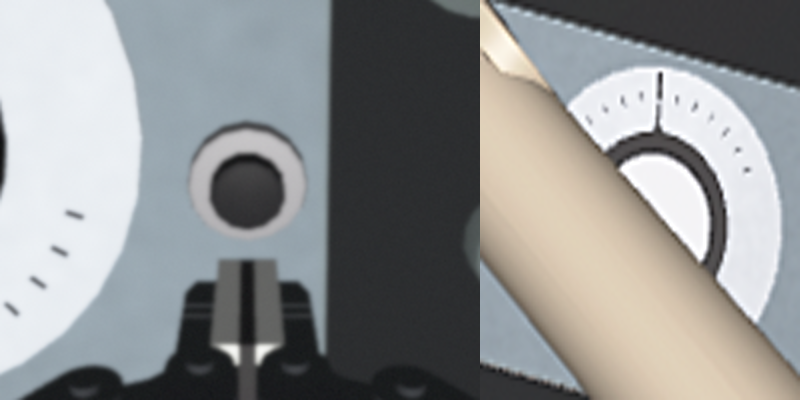

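The pointer lies in line with the long mark at (660,100); the 44.7° reading was the arm's edge. The button, at (247,190), is ahead of the fingertips. I'll check its place with the wrist view's depth and lower towards it.

Run:
```python
from workcell import env
from h import *
s=env.get_state();P=s['eef_pos'];Rm=R.from_rotvec(s['tcp_rot'])
c=env.calibration('wrist');p,d=env.snapshot('wrist')
for u in [(323,214),(323,205),(323,222),(323,250),(318,253)]:
    X=deproj(c,u,d[u[1],u[0]]);print(u,X.round(4),Rm.inv().apply(X-P).round(4))
```

```text
(323, 214) [0.6501 0.2165 0.0816] [ 0.001  -0.0009  0.068 ]
(323, 205) [0.6435 0.2181 0.0828] [ 0.0078 -0.0009  0.0668]
(323, 222) [0.6551 0.2153 0.083 ] [-0.0042 -0.0009  0.0666]
(323, 250) [0.6399 0.2191 0.1538] [ 0.0115 -0.0008 -0.0042]
(318, 253) [0.6392 0.217  0.157 ] [ 0.0117 -0.0031 -0.0074]
```

>>> jog_arm --targets "1 0 -0.01 0.13 0 0 0; 1 -0.01 0 0.13 0 0 0; 1 0 0 0 0 0 0; 1 0 0 0 0 0 0"

```text
time_s: 11.7
eef_pos: [0.6532, 0.2161, 0.1104]
tcp_rot: [-0.369, -3.119, 0.001]
contact_force: [-0.4, 0.4, -0.4]
grip_width: -0.0002
finger_force: 0.0
```

>>> jog_arm --targets "1 0 0 0.08 0 0 0; 1 0 0 0.08 0 0 0; 1 0 0 0.02 0 0 0; 1 0 0 0 0 0 0"

```text
time_s: 12.2
eef_pos: [0.653, 0.2158, 0.0833]
tcp_rot: [-0.369, -3.119, 0.002]
contact_force: [0.5, 0.1, -0.7]
grip_width: -0.0001
finger_force: 0.0
```

>>> jog_arm --targets "1 0 0 0.02 0 0 0; 1 0 0 0.01 0 0 0; 1 0 0 0 0 0 0"

```text
time_s: 12.58
eef_pos: [0.6536, 0.2162, 0.0796]
tcp_rot: [0.369, 3.119, -0.0]
contact_force: [0.4, 0.5, 2.4]
grip_width: -0.0002
finger_force: 1.2
```

Contact, 2.4 N.

>>> jog_arm --targets "1 0 0 0.01 0 0 0; 1 0 0 0.01 0 0 0; 1 0 0 0 0 0 0; 1 0 0 0 0 0 0"

```text
time_s: 13.08
eef_pos: [0.6536, 0.2162, 0.0765]
tcp_rot: [0.369, 3.119, -0.0]
contact_force: [2.1, 1.3, 3.6]
grip_width: -0.0003
finger_force: 1.9
```

>>> jog_arm --targets "1 0 0 0.01 0 0 0; 1 0 0 0.01 0 0 0; 1 0 0 0 0 0 0; 1 0 0 0 0 0 0"

```text
time_s: 13.58
eef_pos: [0.6537, 0.2163, 0.0761]
tcp_rot: [0.37, 3.118, -0.002]
contact_force: [-4.9, -2.7, 20.3]
grip_width: 0.0002
finger_force: 10.2
```

The button has bottomed: 20 N and no further travel. Releasing and rising.

>>> jog_arm --targets "1 0 0 -0.04 0 0 0; 1 0 0 -0.2 0 0 0; 1 0 0 -0.3 0 0 0; 1 0 0.3 -0.1 0 0 0; 1 0 0.3 -0.1 0 0 0; 1 0.2 0.2 0 0 0 0; 1 0 0 0 0 0 0; 1 0 0 0 0 0 0"

```text
time_s: 14.58
eef_pos: [0.6518, 0.3386, 0.1829]
tcp_rot: [-0.369, -3.119, 0.005]
contact_force: [-0.2, 0.1, -0.2]
grip_width: -0.0002
finger_force: 0.0
```

```bash
python3 st.py
python3 - <<'E'
from workcell import env
from h import *
import cv2
t,_=env.snapshot('top')
cv2.imwrite('pics/t9.png',cv2.resize(t[100:270,200:460,::-1],None,fx=3,fy=3,interpolation=cv2.INTER_CUBIC))
E
```

```text
14.575 [0.65184512 0.33856298 0.18291424] [-0.22206962  0.10925228 -0.24741638]
0.2710099806991078 79.03575389957201 ((np.float64(-3.1558893851159007), np.float64(105.0)), (np.float64(-3.184369068146943), np.float64(160.0))) to go -0.028479683031042313 off 0.21338473258091276
```

View pics/t9.png

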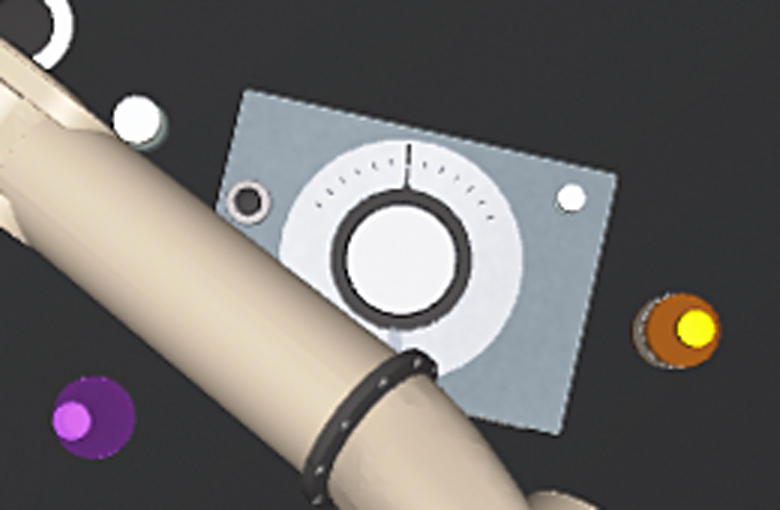

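The pointer is on the long mark at (408,165). The button at (247,202) is free, and the vial, bottle and jar stand where they were. The arm is clear of everything.

```bash
python3 -c "
from workcell import env
print(env.close_job())"
```

```text
the job is handed in; nothing more can be done
None
```

I pushed the pointer onto the long mark (within about 0.1° by the top camera), pressed the lamp button to its stop and released it, and handed the job in; the vial, bottle and jar showed unmoved, while the flask was hidden by the arm in the last view, and no verdict came back.

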